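# Dry lay-up of a glue-up in the jig

## Robot

A 6-joint arm with a two-finger parallel gripper is mounted at the origin on a cart in front of the work surface, level with it; the furniture and walls round the work are solid. World frame = base frame: x ahead of the robot, y to its left, z up, the work surface at z = 0. Lengths are in m, angles in rad, forces in N, time in s.
With the tool pointing down it reaches from about 0.2 to 0.875 m from the base axis. Payload 3.4 kg.
Tool frame: the origin (TCP) lies between the finger pads; the fingertips stand 25 mm ahead of it and the grasp point (between the pads) lies 6 mm ahead of it (r.nose_length is the z of the fingertips in the tool frame, in m); z points along the fingers, x is the direction in which the jaws open and shut, and the axes are right-handed (so a half turn about z gives the same grasp; the last joint's range is limited). The gripper opens to 94 mm and grips with 3 to 60 N. Pads are 16 mm wide; open, the fingers measure 119 mm over their backs; the gripper's body (75 mm by 177 mm) begins 78 mm behind the grasp point.
Start: joints at [-1.414, 0.276, 1.505, -0, 1.361, -0.121], TCP at [0.158, -0.553, 0.199] pointing down, gripper open.
Joint ranges: [-2.89, 2.89], [-0.75, 2.08], [0.22, 2.7], [-1.18, 4.32], [0.11, 2.71], [-2.7, 2.7]. Speed limits (rad/s): [2.57, 2.57, 3.14, 3.14, 3.14, 3.14].

## Interface

Orientations are given as a unit quaternion [w, x, y, z].
In Python, from plant import r, gripper_to, inverse_kinematics, vision, models, telemetry gives the robot as it stands. Calls block until the motion is done:
- r.move_to(position, orientation): joint-space move of the TCP to a pose.
- r.move_l(position, rot=None, vel=0.15, guard=None): straight line of the TCP; rot=None keeps the orientation; vel is the mean speed in m/s. With guard (N) it stops when the force on the tool has changed by that much, and returns True; else False.
- r.movej(angles): joint-space move.
- gripper_to(opening, f_grip=None): finger opening in m; f_grip is the grip in N (None keeps the last); returns when the fingers have stopped.
- r.hold(seconds).
- inverse_kinematics(position, orientation): joint angles nearest the present ones, or None.
- vision.snapshot(name): name is "scene" or "top" or "wrist"; returns the picture (400x640x3 uint8, red, green, blue); there is no depth.
- vision.get_calibration(name): a dict with "fx", "fy", "cx", "cy" (pixels), "position" and "orientation" of the camera in the world. Camera axes: x right, y down, z forward; pixel columns grow to the right and rows downward; lengths in m; the calibration is good to about 2 mm. A picture is of the moment at which its call begins: read the wrist's pose just before it. get_calibration takes no time and is no camera call; for the wrist camera it gives the pose at the moment of the call.
A pose or a line that the arm cannot do raises r.PlanningError and nothing moves.
- r.sign_off(): hands the job in, once; it reports no verdict.
Trained networks look in the newest picture that a camera, given by its name, has taken for a name from the list of things; names that differ only in an ending like _2 or _b are one class to them, and where a whole thing is asked for, a point or a joint stands for the part that bears it (a point fixed in the world has none). Each returns a list of dicts, best first, with "score" (0 to 1); they miss things now and then, are a little off and sometimes report something else, mostly with a low value. They report only what shows in the picture. A call takes as long as a camera call. They do not tell look-alikes from the thing itself.
- models.boxes_of(thing, camera): "at" ([x, y, z] in m, in world coordinates, good to about 4 mm: the middle of the surface that is visible of it).
- models.regions_of(thing, camera): "pixels" (400x640 bool, what is visible of it).
- models.mark_of(thing, camera): "at" ([x, y, z] in m, in world coordinates, good to about 4 mm: a listed point, or the origin of a listed thing).
Readings, each from a call of its own:
- telemetry.current_t(): time.
- telemetry.current_joints(): joint angles.
- telemetry.current_dq(): joint speeds.
- telemetry.current_joint_efforts(): joint torques, N m.
- telemetry.current_ee_pos(): TCP position.
- telemetry.current_tool_rot(): TCP orientation.
- telemetry.current_wrist_force(): force on the tool from outside, world axes, zero at the start.
- telemetry.current_torque(): the same for the moment, N m.
- telemetry.current_opening(): finger opening in m.
Only numpy, scipy, OpenCV 4.12 (cv2) and the standard library are available. Lean on these libraries where they do the work, as an engineer would, in place of code of your own. Each camera call takes 0.05 s, during which the arm holds its last target. There are 200 camera calls.

## Task

Lay up this glue-up dry in the plywood jig: first lay the long board flat between the jig's two end stops, centred on the jig; then lift the two strips together in one grasp, well clear of the bench, and set them down as a pair, side by side, centred along the middle of the board. Lay the short dark pressing block centred on the strips, and last lay the grey case flat and centred on the block as the weight, everything running the same way as the jig. Leave the tape measure, torch and pliers alone.

Things in the scene. Friction and masses are not known exactly. Their poses are not given: they have to be found in the camera images.
- jig: lay-up jig, fixed to the bench: plywood plate 120 wide x 240 long x 15 mm thick. Across each end a dark wooden stop, 14 mm thick, stands 8 mm above the plate; the stops are 212 mm apart inside. Two thin dark lines along the plate, 35 mm either side of its middle. Sides open. Origin: centre of the plate's underside (at bench height); x across the width, y along the length (towards the stops), z up.
- long_board: long pale board, 64 wide x 200 long x 18 mm thick, lying flat on the bench, about 0.13 kg. Origin: centre of the underside; x across the width, y along the length, z up. 
- strip_a: one of two equal narrow wooden strips, 20 wide x 180 long x 18 mm high, lying on the bench side by side and parallel with the other, 3 to 5 mm of air between them, 0.05 kg; both are grasped together across their widths (40 mm when closed up). Origin: centre of the underside; x across the width, y along the length, z up. 
- strip_b: the other strip, same size; it starts beside strip_a on strip_a's +x side, the same way round. Which of the two lies left on the board does not matter. Origin: centre of the underside; x across the width, y along the length, z up. 
- caul: pressing block: short thick dark wooden block with rounded edges, 56 wide x 140 long x 24 mm high, lying flat, about 0.14 kg. Origin: centre of the underside; x across the width, y along the length, z up. 
- grey_case: closed grey plastic case, solid, 60 wide x 130 long x 35 mm high, lying flat, about 0.5 kg: the weight. Origin: centre of the underside; x across the width, y along the length, z up. 
- tape_measure: bystander: yellow tape measure lying on its side at the left, 68x80x38 mm, origin at its underside; not to be moved
- torch: bystander: small black torch with a red end, lying at the back, 36x137x36 mm, origin at its underside; not to be moved
- pliers: bystander: combination pliers with red handles lying at the right, 188x51x14 mm, origin at their underside; not to be moved
Things that resemble listed ones, but are neither listed nor needed, are in the scene too. What is shaped like the strip_b but purple is not meant.

How it is judged:
On the way, in this order (a step that is already met when the one before it is completed fails the run):
1. the long board lies flat between the jig's end stops, centred (x of long_board in the frame of jig between -0.012 and 0.012 m and y of long_board in the frame of jig between -0.012 and 0.012 m and z of long_board in the frame of jig between 0.012 and 0.018 m and angle between the y axis of long_board and the y axis of jig, either way round below 0.14 rad and angle between long_board's own z axis and vertical below 0.06 rad), for 0.2 s.
2. both strips are lifted together, side by side, their undersides more than 50 mm above the bench (height (world z) of each of strip_a, strip_b above 0.05 m and distance between strip_a and strip_b below 0.026 m), for 0.2 s.
3. both strips lie side by side along the middle of the board (all of step 1 and x of strip_a in the frame of long_board between -0.022 and 0.022 m and y of strip_a in the frame of long_board between -0.015 and 0.015 m and z of strip_a in the frame of long_board between 0.014 and 0.022 m and angle between the y axis of each of strip_a, strip_b and the y axis of long_board, either way round below 0.14 rad and angle between each of strip_a, strip_b's own z axis and vertical below 0.06 rad and x of strip_b in the frame of long_board between -0.022 and 0.022 m and y of strip_b in the frame of long_board between -0.015 and 0.015 m and z of strip_b in the frame of long_board between 0.014 and 0.022 m and distance between strip_a and strip_b below 0.026 m), for 0.2 s.
4. the pressing block lies centred on the strips (all of step 3 and x of caul in the frame of long_board between -0.014 and 0.014 m and y of caul in the frame of long_board between -0.015 and 0.015 m and z of caul in the frame of long_board between 0.032 and 0.04 m and angle between the y axis of caul and the y axis of long_board, either way round below 0.14 rad and angle between caul's own z axis and vertical below 0.06 rad), for 0.2 s.
5. the grey case lies centred on the pressing block (all of step 4 and x of grey_case in the frame of long_board between -0.016 and 0.016 m and y of grey_case in the frame of long_board between -0.016 and 0.016 m and z of grey_case in the frame of long_board between 0.056 and 0.064 m and angle between the y axis of grey_case and the y axis of long_board, either way round below 0.14 rad and angle between grey_case's own z axis and vertical below 0.06 rad), for 0.2 s.
At the end, for the whole second after the job is handed in: Board flat in the jig between the stops, strips side by side on it (middles under 26 mm apart), block on the strips, case on the block: centred within 12 mm (board), 14 mm (block), 16 mm (case), strips' middles at most 22 mm off the centre line, 15 mm along it, parallel to 8 degrees, flat, at rest (all of step 5 and linear speed of each of long_board, strip_a, strip_b, caul, grey_case below 0.01 m/s); the robot touches nothing.
It fails at once if the tape measure is moved more than 25 mm (distance of tape_measure from where it was at the start of the episode above 0.025 m).
It fails at once if the torch is moved more than 25 mm (distance of torch from where it was at the start of the episode above 0.025 m).
It fails at once if the pliers is moved more than 25 mm (distance of pliers from where it was at the start of the episode above 0.025 m).
It also fails if it takes over 128 s, if anything falls off the work surface, if the arm or the gripper's body presses on something with over 40 N, if the wrist force passes 120 N, or if a joint passes its speed limit or range.

## Working session

There is one attempt and no reset: what is moved stays moved. The work goes in short steps, each a Python script; the robot and the scene stay as the last script left them, time stands still between calls to the robot, and variables do not carry over. Pictures are saved under pics/ and viewed, about 12 in all and at most 16, crops included, and the job is handed in when it is done.

```bash
ls; mkdir -p pics; python3 - <<'E'
from plant import r, vision, models, telemetry
import cv2
for n in ["scene","top"]:
    im=vision.snapshot(n); cv2.imwrite(f"pics/{n}0.png",im[:,:,::-1])
    c=vision.get_calibration(n); print(n,c)
    for t in ["jig","long_board","strip_a","caul","grey_case","tape_measure","torch","pliers"]:
        print(t,[(round(d["score"],2),[round(float(v),3) for v in d["at"]]) for d in models.boxes_of(t,n)][:4])
print(telemetry.current_t())
E
```

```text
pics
scene {'fx': 499.65320579845445, 'fy': 499.65320579845445, 'cx': 331.1903324754726, 'cy': 196.2355957615595, 'position': array([-0.07779987,  1.31700996,  0.71359398]), 'orientation': array([ 0.11083937, -0.18875775,  0.82395395, -0.52267106])}
jig [(0.79, [0.522, -0.332, 0.009])]
long_board [(0.82, [0.495, -0.15, 0.019])]
strip_a [(0.91, [0.345, 0.377, 0.014]), (0.63, [0.486, 0.203, 0.015]), (0.5, [0.472, 0.178, 0.016])]
caul []
grey_case [(0.86, [0.494, 0.017, 0.028])]
tape_measure [(0.82, [0.496, 0.506, 0.024])]
torch [(0.76, [0.723, 0.082, 0.028])]
pliers [(0.51, [0.538, -0.479, 0.008])]
top {'fx': 386.9628089414362, 'fy': 386.9628089414362, 'cx': 317.84160386104946, 'cy': 201.12085696552703, 'position': array([0.33274059, 0.00735015, 1.24121723]), 'orientation': array([-0.05394906,  0.71225307, -0.69723512,  0.0604008 ])}
jig [(0.83, [0.524, -0.353, 0.016])]
long_board [(0.8, [0.508, -0.17, 0.015])]
strip_a [(0.73, [0.49, 0.199, 0.018]), (0.73, [0.727, 0.071, 0.032]), (0.66, [0.484, 0.176, 0.017]), (0.61, [0.356, 0.358, 0.019])]
caul [(0.69, [0.561, 0.36, 0.023])]
grey_case [(0.75, [0.503, -0.004, 0.033]), (0.5, [0.49, 0.198, 0.017])]
tape_measure [(0.73, [0.502, 0.493, 0.03])]
torch [(0.85, [0.725, 0.069, 0.032])]
pliers [(0.88, [0.525, -0.483, 0.013]), (0.3, [0.728, 0.071, 0.033])]
0.9
```

View both.

View pics/top0.png

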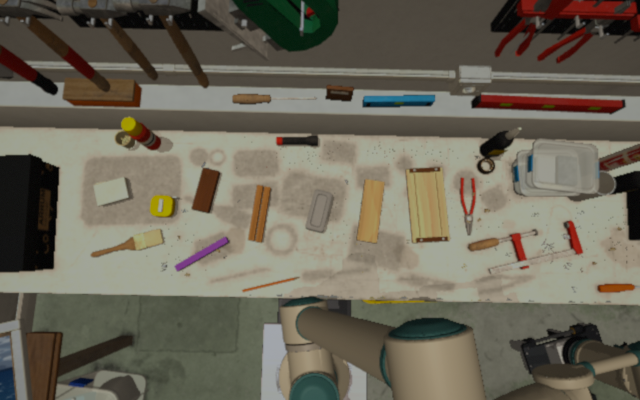

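View pics/scene0.png

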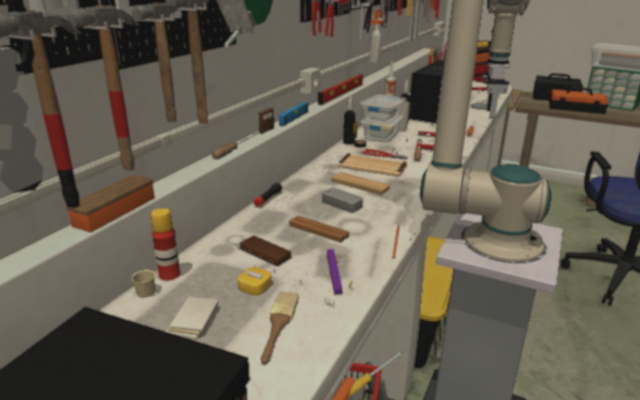

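```bash
cat > h.py <<'E'
from plant import r, gripper_to, inverse_kinematics, vision, models, telemetry
import numpy as np, cv2
from scipy.spatial.transform import Rotation as R
def q(a):
    c,s=np.cos(a),np.sin(a)
    x=R.from_matrix([[c,s,0],[s,-c,0],[0,0,-1]]).as_quat()
    return np.array([x[3],x[0],x[1],x[2]])
def Rm(o): return R.from_quat([o[1],o[2],o[3],o[0]]).as_matrix()
def shot(cam,name=None):
    c=vision.get_calibration(cam); im=vision.snapshot(cam)
    if name: cv2.imwrite(f"pics/{name}.png",im[:,:,::-1])
    return c,im
def plane(c,uv,h):
    uv=np.asarray(uv,float).reshape(-1,2)
    d=np.c_[(uv[:,0]-c['cx'])/c['fx'],(uv[:,1]-c['cy'])/c['fy'],np.ones(len(uv))]@Rm(c['orientation']).T
    p=c['position']; return (p+d*((h-p[2])/d[:,2])[:,None])[:,:2]
def rect(c,mask,h):
    """centre, long-axis angle (-90..90 from world x), sizes, area of a mask's hull on plane z=h"""
    k=cv2.findContours(mask.astype(np.uint8),cv2.RETR_EXTERNAL,cv2.CHAIN_APPROX_NONE)[0]
    k=max(k,key=cv2.contourArea)
    (cx,cy),(w,l),_=rr=cv2.minAreaRect((plane(c,k,h)*1000).astype(np.float32))
    b=cv2.boxPoints(rr); e=[b[1]-b[0],b[2]-b[1]]; e=max(e,key=np.linalg.norm)
    a=np.degrees(np.arctan2(e[1],e[0])); a=(a+90)%180-90
    return np.round([cx/1000,cy/1000,a,min(w,l),max(w,l)],4)
def see(cam,thing,h,c):
    for d in models.regions_of(thing,cam)[:4]:
        m=d['pixels']; ys,xs=np.where(m)
        print(cam,thing,round(d['score'],2),'px',int(xs.mean()),int(ys.mean()),xs.min(),xs.max(),ys.min(),ys.max(),rect(c,m,h).tolist())
E
python3 - <<'E'
from h import *
c,_=shot("top")
for t,h in [("jig",.015),("long_board",.018),("strip_a",.018),("caul",.024),("grey_case",.035)]: see("top",t,h,c)
r.move_to([0.46,-0.25,0.38],q(-np.pi/2))
c,_=shot("wrist","w1"); print(c, telemetry.current_joints())
for t,h in [("jig",.015),("long_board",.018)]: see("wrist",t,h,c)
print(telemetry.current_t())
E
```

```text
top jig 0.69 px 426 205 405 449 167 243 [0.5295, -0.3527, 4.0337, 124.6742, 244.9368]
top long_board 0.69 px 369 211 356 383 180 242 [0.5059, -0.1684, -7.8274, 66.0912, 200.4503]
top strip_a 0.86 px 255 213 248 262 186 240 [0.4909, 0.1967, -6.654, 23.0797, 176.2368]
top strip_a 0.73 px 200 253 175 227 238 270 [0.3581, 0.3602, -58.3677, 20.6565, 178.6703]
top caul 0.98 px 205 190 192 218 169 212 [0.5578, 0.3576, -11.7303, 59.5888, 137.054]
top grey_case 0.85 px 318 211 306 330 190 232 [0.4989, -0.0033, -11.0443, 58.8921, 132.9778]
top grey_case 0.18 px 467 206 460 475 178 235 [0.5247, -0.4758, -2.2295, 47.8406, 183.5671]
{'fx': 327.563428178117, 'fy': 327.563428178117, 'cx': 311.34866111896343, 'cy': 199.5019669032565, 'position': array([ 0.5399718 , -0.25041817,  0.56575417]), 'orientation': array([-0.09771604, -0.69994591,  0.70058025,  0.09856274])} [-6.32091939e-01  1.50343315e-01  1.23760198e+00 -4.14045698e-04
  1.75480681e+00  9.39869590e-01]
wrist jig 0.69 px 374 104 334 412 26 185 [0.5318, -0.3521, 4.3814, 122.8329, 242.903]
wrist long_board 0.72 px 263 122 239 288 60 186 [0.5077, -0.1706, -7.2475, 66.6874, 199.336]
3.05
```

View pics/w1.png

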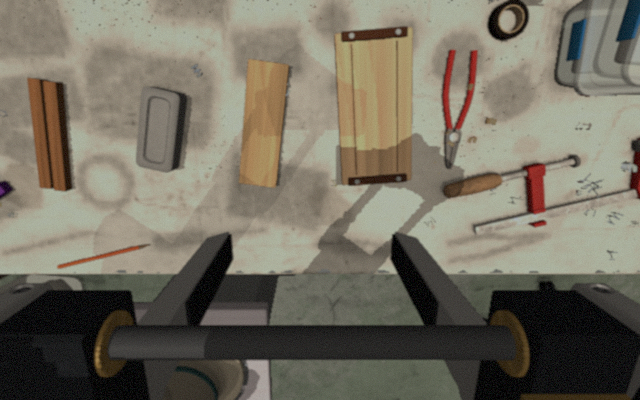

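```bash
cat >> h.py <<'E'
def look(thing,x,y,deg,h,z=0.26,name=None):
    """hover with the wrist camera above (x,y), long axis deg; print its rect on plane h"""
    a=np.radians(deg-90); o=.08*np.array([np.sin(a),-np.cos(a)])
    r.move_to([x+o[0],y+o[1],z],q(a)); r.hold(.15)
    c,im=shot("wrist",name); see("wrist",thing,h,c); return c,im
def pick(x,y,deg,tip,f,opn=.094,up=.2):
    a=np.radians(deg-90); gripper_to(opn)
    r.move_to([x,y,.13],q(a))
    print('guard',r.move_l([x,y,tip+r.nose_length],vel=.08,guard=8))
    gripper_to(0.0,f_grip=f); print('open',telemetry.current_opening(),telemetry.current_ee_pos())
    r.move_l([x,y,up],vel=.12); r.hold(.2); print('open',telemetry.current_opening(),telemetry.current_wrist_force(),telemetry.current_t())
def place(x,y,deg,tip,opn,hi=.2,down=.006):
    """tip: expected fingertip height when the part rests"""
    a=np.radians(deg-90)
    r.move_to([x,y,hi],q(a)); z=tip+r.nose_length
    r.move_l([x,y,z+.02],vel=.12); r.hold(.15)
    print('contact',r.move_l([x,y,z-down],vel=.03,guard=4),telemetry.current_ee_pos()-[x,y,z])
    gripper_to(opn); r.hold(.1)
    r.move_l([x,y,z+.15],vel=.15); print('t',telemetry.current_t())
E
python3 - <<'E'
from h import *
look("jig",.531,-.3523,4.2,.015,z=.28,name="jig")
look("long_board",.507,-.1695,-7.5,.018,z=.26,name="board")
E
```

```text
wrist jig 0.93 px 312 97 265 361 4 195 [0.5324, -0.353, 4.2338, 121.036, 243.596]
wrist long_board 0.86 px 310 99 284 338 19 184 [0.5072, -0.1697, -7.6781, 64.4412, 199.0969]
```

```bash
python3 - <<'E'
from h import *
pick(.5072,-.1697,-7.6,.003,25)
r.move_to([.532,-.3528,.2],q(np.radians(4.2-90))); r.hold(.15)
c,_=shot("wrist","held"); see("wrist","long_board",.2-.025-.003+.018,c); print(c['position'])
E
```

```text
guard False
open 0.0005641663707792912 [ 0.50723262 -0.16971338  0.02801299]
open 0.0001400449387115115 [-0.16858814  0.08059601  0.04131396] 10.5167
wrist long_board 0.58 px 157 179 123 196 94 268 [0.5564, -0.2528, -7.7582, 37.6972, 107.6264]
[ 0.6120238  -0.34466143  0.3868607 ]
```

View pics/held.png

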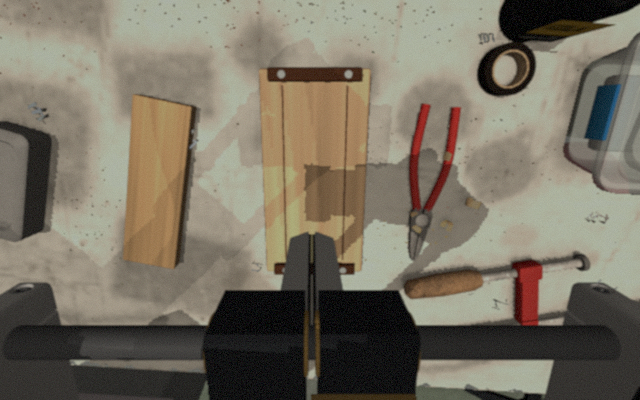

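```bash
python3 - <<'E'
from h import *
c,_=shot("wrist"); see("wrist","long_board",.018,c);see("wrist","jig",.015,c); print(r.nose_length, telemetry.current_opening(),telemetry.current_t())
c,_=shot("top"); see("top","long_board",.018,c)
E
```

```text
wrist long_board 0.64 px 157 179 123 195 94 268 [0.5082, -0.1727, -7.3422, 69.3853, 201.0112]
wrist jig 0.95 px 313 158 259 370 67 274 [0.5308, -0.3535, 4.2623, 119.1313, 243.6742]
0.025 0.00024840645921190576 11.6833
top long_board 0.87 px 369 211 356 384 179 243 [0.5054, -0.1678, -8.238, 68.8889, 203.2194]
```

```bash
python3 - <<'E'
from h import *
gripper_to(.094); print(telemetry.current_opening())
x,y,a=.5072,-.1697,np.radians(-97.6)
r.move_to([x,y,.13],q(a))
r.move_l([x,y,.028],vel=.08,guard=8)
_,i1=shot("wrist"); print(telemetry.current_opening(),telemetry.current_ee_pos(),Rm(telemetry.current_tool_rot()).round(3).tolist())
gripper_to(.06,f_grip=10); print(telemetry.current_opening())
_,i2=shot("wrist")
cv2.imwrite("pics/pair.png",np.vstack([i1[100:],i2[100:]])[:,:,::-1])
E
```

```text
0.09421150154487248
0.09395790593706985 [ 0.50763094 -0.16991413  0.02853596] [[-0.132, -0.991, 0.001], [-0.991, 0.132, -0.001], [0.0, -0.001, -1.0]]
0.06025685736616983
```

View pics/pair.png

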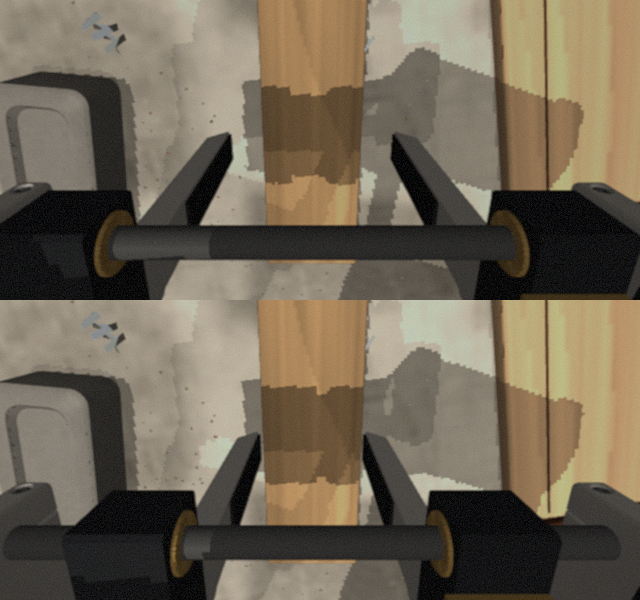

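The visible tips end about 15 mm above the board top: by image scale they sit near z≈0.033 although the TCP reads 0.028. The stated fingertip length doesn't match the picture, so I'll touch the bench gently beside the board to measure it.

```bash
python3 - <<'E'
from h import *
gripper_to(.094)
x,y,_=telemetry.current_ee_pos(); r.hold(.2)
print(telemetry.current_wrist_force())
print(r.move_l([x,y,-.02],vel=.02,guard=4), telemetry.current_ee_pos(), telemetry.current_wrist_force())
x,y,z=telemetry.current_ee_pos()
_,im=shot("wrist","touch")
r.move_l([x,y,z+.003],vel=.03); print(telemetry.current_ee_pos())
E
```

```text
[0.49846672 0.54065666 0.48711366]
True [ 0.5071733  -0.16967681 -0.00658143] [0.84157272 0.34304539 4.34778866]
[ 0.50720164 -0.1696923  -0.00357816]
```

View pics/touch.png

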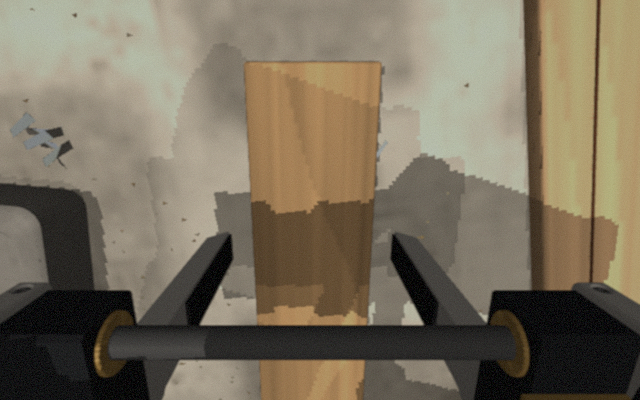

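Contact came at TCP z = −0.0066. That matches the picture: the fingers really end about 32 mm short of the stated length, so I'll use the measured nose from here on.

```bash
sed -i 's/r\.nose_length/NOSE/; s/^def q(a):/NOSE=-.0066  # measured by touching the bench\ndef q(a):/' h.py; grep -n NOSE h.py; python3 - <<'E'
from h import *
gripper_to(0.0,f_grip=25); print('open',telemetry.current_opening())
x,y,z=telemetry.current_ee_pos()
r.move_l([x,y,.15],vel=.12); r.hold(.2); print(telemetry.current_opening(),telemetry.current_wrist_force(),telemetry.current_t())
r.move_to([.532,-.3528,.15],q(np.radians(4.2-90))); r.hold(.2)
c,_=shot("wrist","held2"); see("wrist","long_board",.15-NOSE-.003+.018,c); see("wrist","jig",.015,c)
E
```

```text
4:NOSE=-.0066  # measured by touching the bench
38:    print('guard',r.move_l([x,y,tip+NOSE],vel=.08,guard=8))
44:    r.move_to([x,y,hi],q(a)); z=tip+NOSE
open 0.06345369052637104
0.0637284056838871 [ 0.39923141  0.20389944 -2.06756521] 21.2917
wrist long_board 0.77 px 311 209 244 379 62 399 [0.5603, -0.3484, 4.2293, 64.3516, 143.8391]
```

View pics/held2.png

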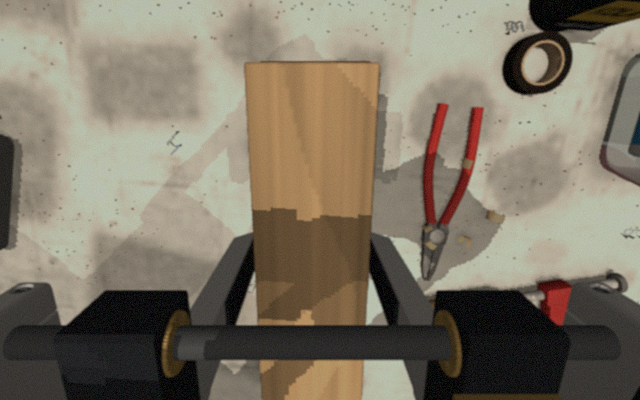

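```bash
python3 - <<'E'
from h import *
place(.532,-.354,4.2,.018,.082,hi=.15)
c,im=look("jig",.532,-.353,4.2,.015,z=.28,name="placed1"); see("wrist","long_board",.033,c)
E
```

```text
contact True [-0.0001851   0.00017394 -0.00039134]
t 26.375
wrist jig 0.66 px 313 93 265 362 1 196 [0.5318, -0.3532, 3.9643, 120.7562, 245.5675]
wrist long_board 0.62 px 313 98 287 340 18 182 [0.5327, -0.3533, 4.1643, 63.7917, 198.2645]
```

View pics/placed1.png

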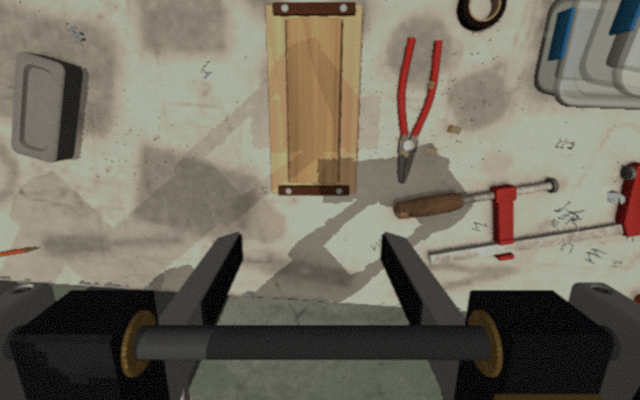

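Board is flat and centred between both stops (x/y errors ≤1 mm), around pixel (313,98). Next the strips.

```bash
python3 - <<'E'
from h import *
gripper_to(.094)
look("strip_a",.487,.187,-6.6,.018,z=.22,name="strips"); print(telemetry.current_t())
E
```

```text
wrist strip_a 0.96 px 300 95 291 310 15 179 [0.4933, 0.1983, -6.9115, 20.445, 178.0473]
wrist strip_a 0.65 px 322 98 313 331 18 181 [0.4878, 0.1746, -7.099, 19.7182, 177.7324]
29.9917
```

View pics/strips.png

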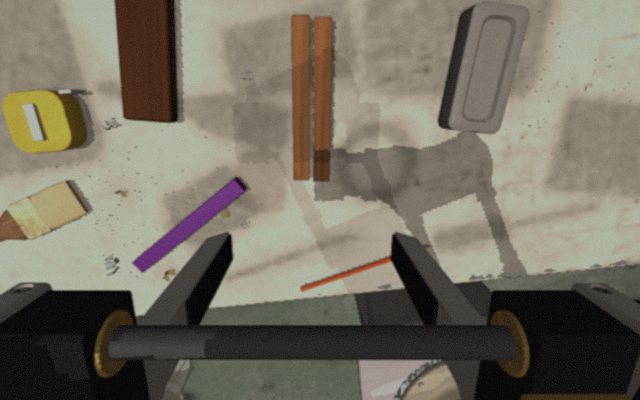

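```bash
python3 - <<'E'
from h import *
pick(.4906,.1865,-7.0,.003,30,opn=.075,up=.15)
r.move_to([.5325,-.3533,.15],q(np.radians(4.1-90))); r.hold(.2)
c,_=shot("wrist","held3"); see("wrist","strip_a",.15-NOSE-.003+.018,c); print(telemetry.current_t())
E
```

```text
guard False
open 0.039464741299571234 [ 0.49062648  0.1864796  -0.00355159]
open 0.039879814113837224 [ 0.19134602  0.40306361 -1.45404236] 35.1583
wrist strip_a 0.67 px 330 217 311 353 86 388 [0.5566, -0.3603, 4.1525, 20.5255, 132.9301]
wrist strip_a 0.65 px 292 213 271 311 83 386 [0.5561, -0.3402, 4.1525, 19.6649, 133.6122]
37.4167
```

View pics/held3.png

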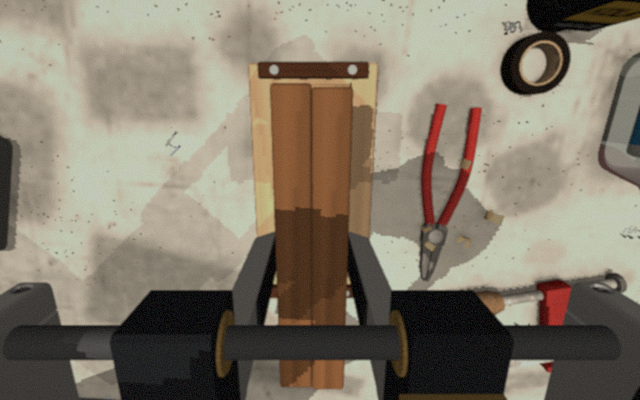

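```bash
python3 - <<'E'
from h import *
place(.5325,-.3543,4.1,.036,.056,hi=.15)
c,im=look("strip_a",.532,-.353,4.1,.051,z=.28,name="placed2"); see("wrist","long_board",.033,c)
gripper_to(.094)
look("caul",.5578,.3576,-11.7,.024,z=.22,name="caul"); print(telemetry.current_t())
cv2.imwrite("pics/c1.png",np.vstack([cv2.imread("pics/placed2.png")[:290],cv2.imread("pics/caul.png")[:290]]))
E
```

```text
contact True [-0.00021285  0.00017727 -0.00023654]
t 41.1917
wrist strip_a 0.75 px 321 99 313 332 25 178 [0.5327, -0.3636, 4.2152, 21.786, 177.5661]
wrist strip_a 0.62 px 305 98 297 314 22 177 [0.5335, -0.3438, 4.1589, 20.3471, 179.3457]
wrist long_board 0.66 px 312 97 287 339 18 182 [0.5329, -0.3532, 4.1298, 63.7065, 198.3121]
wrist caul 0.66 px 307 99 281 332 36 165 [0.5618, 0.3622, -10.7812, 56.5452, 138.6167]
45.675
```

View pics/c1.png

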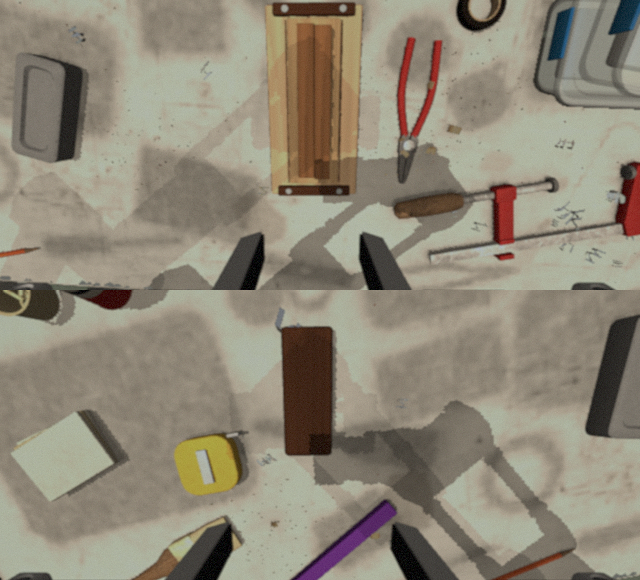

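The strips lie as a pair at the board's centre (pixels 297–332). The block is at (307,99) in its own view. Picking the block.

```bash
python3 - <<'E'
from h import *
pick(.5618,.3622,-10.8,.004,25,opn=.082,up=.18)
r.move_to([.533,-.3537,.18],q(np.radians(4.1-90))); r.hold(.2)
c,_=shot("wrist","held4"); see("wrist","caul",.18-NOSE-.004+.024,c); print(telemetry.current_t())
E
```

```text
guard False
open 0.05561218138097712 [ 0.56181489  0.36205395 -0.00247722]
open 0.05589396174654681 [ 0.08329927  0.42542215 -1.79198905] 50.8667
wrist caul 0.6 px 311 225 257 368 125 365 [0.5492, -0.3516, 3.825, 54.6824, 111.1252]
53.7083
```

```bash
python3 - <<'E'
from h import *
place(.5325,-.3543,4.1,.055,.072,hi=.18)
c,im=look("caul",.533,-.353,4.1,.075,z=.30,name="placed3"); see("wrist","strip_a",.051,c); see("wrist","long_board",.033,c)
gripper_to(.094)
look("grey_case",.4989,-.0033,-11,.035,z=.24,name="case"); print(telemetry.current_t())
cv2.imwrite("pics/c2.png",np.vstack([cv2.imread("pics/placed3.png")[:290],cv2.imread("pics/case.png")[:290]]))
E
```

```text
contact True [-0.00021473  0.00017873 -0.00021045]
t 57.5833
wrist caul 0.82 px 313 102 290 338 44 163 [0.5329, -0.3539, 4.0947, 56.197, 137.0129]
wrist strip_a 0.97 px 305 87 298 313 27 175 [0.6142, -0.3377, -85.9059, 17.4664, 18.1068]
wrist strip_a 0.91 px 321 95 314 330 30 176 [0.614, -0.3582, -85.9058, 14.2214, 18.127]
wrist long_board 0.72 px 311 88 288 339 23 180 [0.62, -0.3469, -84.5276, 24.9647, 63.7988]
wrist grey_case 0.87 px 310 100 285 338 43 160 [0.502, -0.0034, -12.3444, 59.3755, 129.4612]
60.725
```

View pics/c2.png

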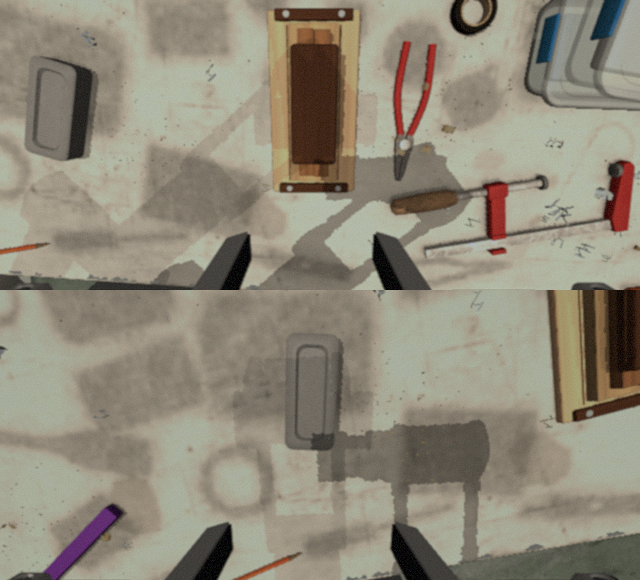

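Block centred on the strips (pixel 313,102). Case is at (310,100) in its own view. Picking it up and placing it.

```bash
python3 - <<'E'
from h import *
pick(.502,-.0034,-12.0,.006,40,opn=.09,up=.2)
r.move_to([.533,-.3537,.2],q(np.radians(4.1-90))); r.hold(.2)
c,_=shot("wrist","held5"); see("wrist","grey_case",.2-NOSE-.006+.035,c); print(telemetry.current_t())
E
```

```text
guard False
open 0.05999759772931827 [ 0.50200432 -0.00346364 -0.00054311]
open 0.059616966137027466 [-0.89972787 -0.21724048 -3.96485593] 66.025
wrist grey_case 0.62 px 311 234 251 375 135 371 [0.5508, -0.3509, 3.449, 58.4761, 100.6084]
67.65
```

```bash
python3 - <<'E'
from h import *
place(.5315,-.3545,4.1,.081,.076,hi=.2)
c,im=look("grey_case",.533,-.353,4.1,.110,z=.30,name="final"); see("wrist","jig",.015,c)
r.hold(.3); c,_=shot("top"); see("top","grey_case",.110,c); see("top","caul",.075,c); see("top","jig",.015,c); print(telemetry.current_t())
for t in ("tape_measure","torch","pliers"): print(t,[np.round(d["at"],3).tolist() for d in models.boxes_of(t,"top")][:1])
E
```

```text
contact True [-0.00021244  0.00018112 -0.00018317]
t 71.475
wrist grey_case 0.75 px 312 95 267 360 8 193 [0.5321, -0.3527, 4.0803, 98.0675, 194.6691]
wrist grey_case 0.55 px 313 104 287 342 45 166 [0.5315, -0.3543, 2.9641, 59.6358, 128.0801]
wrist grey_case 0.15 px 305 84 297 313 28 175 [0.6032, -0.3394, -85.8997, 14.17, 16.6113]
wrist jig 0.87 px 312 96 267 360 7 194 [0.5314, -0.3528, 4.0683, 122.753, 246.8017]
top grey_case 0.56 px 434 200 423 445 179 222 [0.5278, -0.3482, 1.3085, 66.4211, 129.5667]
top caul 0.69 px 438 223 438 439 223 224 [0.4619, -0.3697, -45.1952, 2.099, 4.4208]
top jig 0.66 px 420 209 406 449 169 242 [0.5295, -0.3513, 5.6896, 119.8092, 241.4142]
72.7917
tape_measure [[0.502, 0.49, 0.031]]
torch [[0.729, 0.071, 0.034]]
pliers [[0.589, -0.491, 0.008]]
```

View pics/final.png

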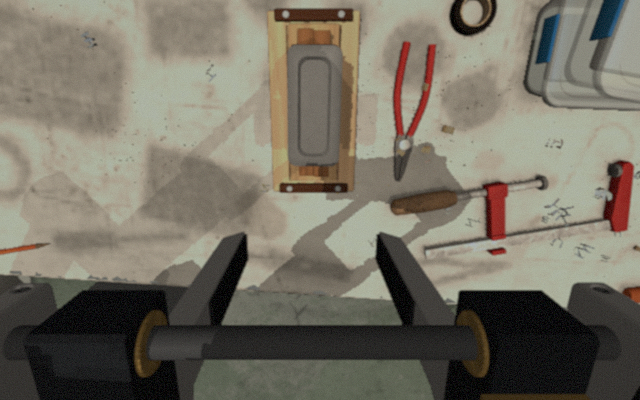

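The stack is centred, with the case at (313,104). The pliers sit on the same pixels as in the view before the case was placed, so their shifted top-view reading probably comes from the arm hiding part of them.

```bash
python3 -c "
from h import *
r.sign_off(); print(telemetry.current_t())"
```

```text
the job is handed in; nothing more can be done
the job is handed in; nothing more can be done
```

I laid up the full stack in the jig in the order asked and handed it in at about 73 s of the 128 s. No verdict is reported.

**What went wrong:** the first grasp of the board closed on air. By touching the bench I found the fingertips end 6.6 mm behind the TCP, not 25 mm ahead as stated. I used the measured value from then on, and every set-down touched within 0.4 mm of the expected height.

**Last checks from the wrist camera:**

| Part | Offset from what it should be centred on | Angle difference | When checked |
|---|---|---|---|
| Long board | about 1 mm (jig) | under 0.5° | just after placing |
| Strips | about 10 mm either side of the centre line, middles 20 mm apart | under 0.5° | just after placing |
| Pressing block | about 1 mm (board) | under 0.5° | just after placing |
| Grey case | about 2 mm (board) | about 1° | final view |

After the case went on, only the stack as a whole was looked at again, and it showed nothing shifted.

**Readings that disagreed:**
- **Case:** the last top-camera picture, partly hidden by the arm, put it about 5–6 mm off. That is still inside the 16 mm allowed.
- **Pliers:** the same picture put them about 64 mm from where they started. The wrist views before and after placing the case show them in the same place, so I put this down to the arm hiding part of them.
- **Tape measure and torch:** these read within 4 mm of where they started.

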